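# Pack the stage riser and its dust cap in the transit case

### The job

Pack the open light grey case beside the microscopes with the heaviest part lowest: first lay the thick steel riser block flat on the floor of the case and let go of it, then set the big round dust cap, top up as it lies now, on the middle of the block. Lower both in gently without dropping them, and leave the thin steel shim plate of the same outline where it lies.

Things in the scene. Friction and masses are not known exactly. Their poses are not given: they have to be found in the camera images.
- case: open-topped light grey plastic transit case, fixed to the bench, 170 (its x) x 150 (its y) x 65 mm high, walls and floor 5 mm thick, so 160 x 140 mm and 60 mm deep inside; origin at the centre of its underside on the bench, z up. The inner floor is 5 mm above the origin.
- riser: solid dark steel riser block, 76 (its x) x 50 (its y) x 30 mm high, about 0.8 kg, flat on top with four bolt holes near the corners and a bright round spot, 24 mm wide, in the middle (drawn only, nothing sticks out); origin at the centre of its underside, z up. Lies flat on the bench, loose.
- cap: round black plastic dust cap with a fine-ribbed side, 50 mm diameter (52 over the ribs) x 28 mm high, about 40 g, closed flat top and flat underside; origin at the centre of its underside, z up. Lies top up on the bench, loose. A much smaller black cap (30 mm diameter, 14 mm high) nearby is not wanted.
- shim: thin dark steel shim plate with the same outline as the riser block but with one round black recess, 32 mm wide, drawn in the middle instead of the bolt holes, 76 (its x) x 50 (its y) mm but only 8 mm high, about 0.22 kg; origin at the centre of its underside, z up. Lies flat on the bench, loose; not wanted, stays where it is.
Things that resemble listed ones, but are neither listed nor needed, are in the scene too. What is shaped like the cap but brown or pink is not meant.

How it is judged (in metres and radians):
On the way:
1. the riser block lies flat on the floor of the case, let go of, while the cap is not yet in the case (horizontal distance between riser and case below 0.08 m and z of riser in the frame of case below 0.011 m and angle between riser's own z axis and vertical below 0.17 rad and linear speed of riser below 0.03 m/s and contact force between the fingers and riser below 0.1 N and horizontal distance between cap and case above 0.09 m), for 0.2 s.
At the end, for the whole second after the job is handed in: The riser block lies flat (within 10 degrees, underside within 6 mm of the case's floor) inside the case, and the cap stands top up (within 10 degrees) on top of it, its centre within 18 mm of the block's centre; both are at rest and let go of (horizontal distance between riser and case below 0.08 m and z of riser in the frame of case below 0.011 m and angle between each of riser, cap's own z axis and vertical below 0.17 rad and horizontal distance between cap and riser below 0.018 m and z of cap in the frame of riser between 0.024 and 0.036 m and linear speed of each of riser, cap below 0.02 m/s); the robot touches nothing.
It fails at once if the riser block is dropped or slammed into the case (faster than 0.6 m/s in it) (horizontal distance between riser and case below 0.08 m and z of riser in the frame of case below 0.05 m and linear speed of riser above 0.6 m/s).
It fails at once if the cap is dropped or slammed into the case (faster than 0.6 m/s in it) (horizontal distance between cap and case below 0.08 m and z of cap in the frame of case below 0.065 m and linear speed of cap above 0.6 m/s).
It fails at once if the thin shim plate is moved by more than 30 mm (distance of shim from where it was at the start of the episode above 0.03 m).
It also fails if it takes over 53 s, if anything falls off the work surface, if the arm or the gripper's body presses on something with over 40 N, if the wrist force passes 120 N, or if a joint passes its speed limit or range.

### The arm

A 6-joint arm with a two-finger parallel gripper is mounted at the origin on the work surface. World frame = base frame: x ahead of the robot, y to its left, z up, the work surface at z = 0. Lengths are in mm, angles in rad, forces in N, time in s.
With the tool pointing down it reaches from about 325 to 900 mm from the base axis. Payload 6.1 kg.
Tool frame: the origin (TCP) lies at the centre of the arm's flange, where the gripper is bolted on; the fingertips stand 182 mm ahead of it and the grasp point (between the pads) lies 164 mm ahead of it; z points along the fingers, y is the line along which they close (so a half turn about z gives the same grasp; the last joint's range is limited). The gripper opens to 87 mm and grips with 3 to 60 N. Pads are 19 mm wide; open, the fingers measure 117 mm over their backs; the gripper's body (75 mm by 190 mm) begins 51 mm behind the grasp point.
Start: joints at [-1.336, 0.22, 1.526, -0, 1.395, -0.126], TCP at [220.632, -584.755, 404.738] pointing down, gripper open.
Joint ranges: [-2.98, 2.98], [-0.91, 2.08], [0.09, 2.57], [-1.24, 4.39], [0.2, 2.65], [-2.68, 2.68]. Speed limits (rad/s): [2.57, 2.57, 3.01, 3.14, 3.14, 3.14].

### API

Orientations are given as a unit quaternion [x, y, z, w].
In Python, from cell import env gives the robot as it stands. The module is installed in compiled form; this text tells all that it offers.
- The arm moves only by the tool move_arm, never from a script. Its argument "deltas" is a list of rows, each a list of 3 entries, a list of its own where there are three numbers: the opening, from 0 (shut) to 1 (fully open), then the shift along the tool's x, y, z in units of 0.04 m (1.0 is 0.04 m), then the turn, a rotation vector about the tool's x, y, z in units of 0.12 rad (1.0 is 0.12 rad). In form: [[gripper, [dx, dy, dz], [wx, wy, wz]], ...]. A call has 1 to 12 rows; each row shifts and turns the commanded pose from where the row before left it, along the tool's axes as they then stand; what a row does not reach is not made up. A row lasts 1/12 s, in which the tool goes at most 41.7 mm and 7.16 degrees, less where a joint would pass 70% of its speed; a pose out of reach is approached as far as the arm can. A call with a number of a shift or a turn outside -1 to 1 is refused whole. A call with a gripper value outside its range is refused whole. The fingers move at their own pace and stop on an object; "grip_force" is the grip in N (left out, the last holds). Time passes only in rows, so rows that do not move let the fingers close. It gives the time, the measured TCP pose, the force, the opening and the grip force at its end, in the units of the state.
- env.read_state(): the state, without advancing time (a new reading comes with each control period).
- env.get_image(name): name is "scene" or "top" or "wrist"; returns the picture (400x640x3 uint8, blue, green, red); there is no depth.
- env.camera_model(name): a dict with "intrinsics" (3x3 intrinsics, pixels), "extrinsics" (4x4, takes a point from camera to world coordinates). Camera axes: x right, y down, z forward; pixel columns grow to the right and rows downward; lengths in mm; the calibration is good to about 2 mm. The wrist camera is an equidistant fisheye: a pixel r from the principal point sees the ray r / f radians off the axis. A picture is of the moment at which its call begins: read the wrist's pose just before it. camera_model takes no time and is no camera call; for the wrist camera it gives the pose at the moment of the call.
- env.finish_job(): hands the job in; it is judged then, once.
The state is a dict: "time_s": time; "q": joint angles; "joint_vel": joint speeds; "tau": joint torques, N m; "position": TCP position; "tcp_rot": TCP orientation; "force": force on the tool from outside, world axes, zero at the start; "moment": the same for the moment, N m; "gripper_width": finger opening in mm; "grasp_force": force on a finger pad.
Only numpy, scipy, OpenCV 4.12 (cv2) and the standard library are available. Lean on these libraries where they do the work, as an engineer would, in place of code of your own. Each camera call takes 0.05 s, during which the arm holds its last target. There are 200 camera calls.

## Working session

There is one attempt and no reset: what is moved stays moved. The work goes in short steps, Python scripts to look and compute and a tool call to move; the robot and the scene stay as the last step left them, time stands still between calls to the robot, and variables do not carry over. Pictures are saved under pics/ and viewed, at most 10 in all, crops included, and the job is handed in when it is done.

Besides the shell and the picture viewer there is one more tool, called after ">>>" in YAML: its name, and indented under it one key for each argument. move_arm: Moves the arm, as the interface text tells. Its arguments: {"type":"object","properties":{"deltas":{"type":"array","items":{"type":"array"}},"grip_force":{"type":"number"}},"required":["deltas"]}

```bash
mkdir -p pics; python3 - <<'E'
from cell import env
import cv2,numpy as np
s=env.read_state();print(s['position'],s['tcp_rot'],s['gripper_width'],s['time_s'])
for n in("top","scene"):
    im=env.get_image(n);cv2.imwrite(f'pics/{n}.png',im)
    m=env.camera_model(n);print(n,np.round(m['intrinsics'],1).tolist(),np.round(m['extrinsics'],3).tolist())
E
```

```text
[ 220.57401136 -584.51248747  403.64763764] [ 9.83769520e-01  1.79434229e-01 -8.19079861e-05 -9.39378031e-04] 87.14286492216235 0.0
top [[363.3, 0.0, 324.5], [0.0, 363.3, 203.4], [0.0, 0.0, 1.0]] [[-0.008, -0.99, 0.142, 477.938], [-1.0, 0.011, 0.022, -3.657], [-0.024, -0.142, -0.99, 670.449], [0.0, 0.0, 0.0, 1.0]]
scene [[395.5, 0.0, 323.2], [0.0, 395.5, 203.4], [0.0, 0.0, 1.0]] [[0.116, 0.803, -0.585, 1095.475], [0.993, -0.104, 0.055, -60.353], [-0.017, -0.587, -0.81, 770.194], [0.0, 0.0, 0.0, 1.0]]
```

View pics/top.png

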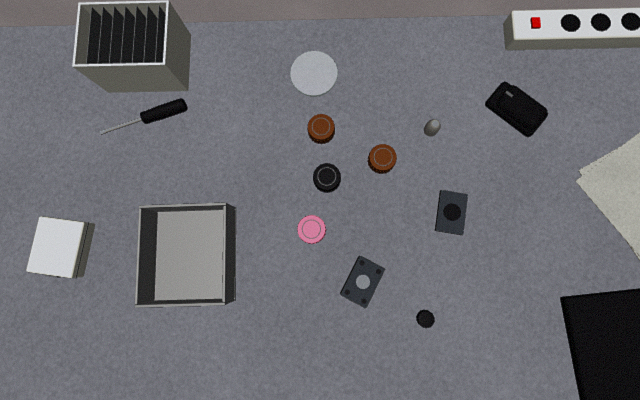

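View pics/scene.png

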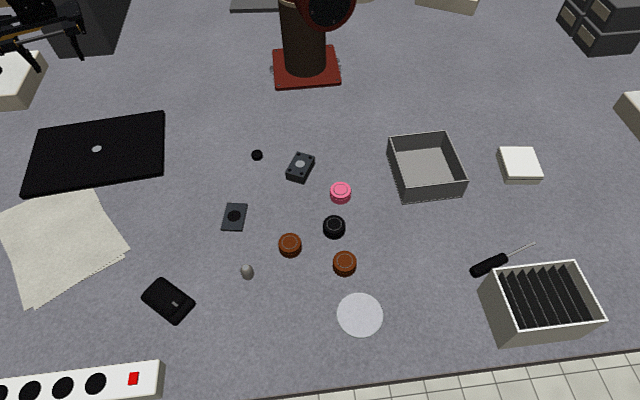

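Candidates in the top view:
- **Riser:** block with bolt holes and bright spot (362,282). The plate with a black recess (451,212) is the shim.
- **Cap:** big black (327,177). Rejected: brown (321,128) and (382,158), pink (312,229), small black (425,318).
- **Case:** open grey tray (186,254). Rejected: divided box (120,35) and white box (58,247).

I'll check these in a close crop and measure.

```bash
cat > h.py <<'E'
from cell import env
import cv2,numpy as np
from scipy.spatial.transform import Rotation as R
def ray(n,p,z,m=None):
    m=m or env.camera_model(n);K=np.array(m['intrinsics']);E=np.array(m['extrinsics'])
    d=np.array([(p[0]-K[0,2])/K[0,0],(p[1]-K[1,2])/K[1,1],1.])
    if n=='wrist':
        r=np.hypot(*d[:2]);d=np.array([*(d[:2]/max(r,1e-9)*np.sin(r)),np.cos(r)])
    d=E[:3,:3]@d;o=E[:3,3]
    return o+d*(z-o[2])/d[2]
E
python3 - <<'E'
from h import *
im=cv2.imread('pics/top.png')
c=im[140:340,270:480];cv2.imwrite('pics/crop.png',cv2.resize(c,None,fx=3,fy=3,interpolation=cv2.INTER_CUBIC)[:600])
for nm,p,z in[('riser',(362.5,282),30),('cap',(326.5,177),28),('shim',(452,212),8),('small',(425,318),14),('pink',(312,229),28),('brown',(382,157),28)]:print(nm,ray('top',p,z)[:2].round(1))
print('case',[ray('top',p,65)[:2].round(1).tolist() for p in[(139,206),(235,204),(235,305),(136,305)]])
E
```

```text
riser [432.5 -53.6]
cap [618.5   6.9]
shim [ 554.8 -220.7]
small [ 369.5 -161.7]
pink [524.8  33.4]
brown [654.2 -94. ]
case [[564.1, 326.1], [565.7, 161.7], [399.5, 157.1], [400.3, 320.3]]
```

View pics/crop.png

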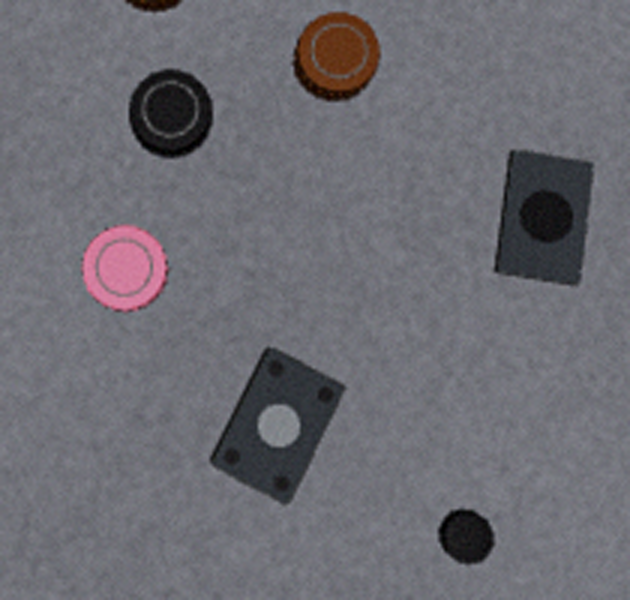

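The crop confirms it: the riser has four bolt holes and a bright spot at top-view pixel (363,282), its long axis about -26° in the world. The cap is at (326.7,176.3) and the shim at (452,212). Moving over the riser.

>>> move_arm:
  deltas:
    - [1, [0.48, -0.53, 0], [0, 0, 0]]
    - [1, [0.48, -0.53, 0], [0, 0, 0]]
    - [1, [0.48, -0.53, 0], [0, 0, 0]]
    - [1, [0.48, -0.53, 0], [0, 0, 0]]
    - [1, [0.48, -0.53, 0], [0, 0, 0]]
    - [1, [0.48, -0.53, 0], [0, 0, 0]]
    - [1, [0.48, -0.53, 0], [0, 0, 0]]
    - [1, [0.48, -0.53, 0], [0, 0, 0]]
    - [1, [0.48, -0.53, 0], [0, 0, 0]]
    - [1, [0.48, -0.53, 0], [0, 0, 0]]

```text
time_s: 0.93
position: [325.6, -317.1, 404.3]
tcp_rot: [0.984, 0.179, -0.0, -0.0]
force: [0.9, 0.0, 0.0]
gripper_width: 86.8
grasp_force: 0.0
```

>>> move_arm:
  deltas:
    - [1, [0.48, -0.53, 0.18], [0, 0, 0]]
    - [1, [0.48, -0.53, 0.18], [0, 0, 0]]
    - [1, [0.48, -0.53, 0.18], [0, 0, 0]]
    - [1, [0.48, -0.53, 0.18], [0, 0, 0]]
    - [1, [0.48, -0.53, 0.18], [0, 0, 0]]
    - [1, [0.48, -0.53, 0.18], [0, 0, 0]]
    - [1, [0.48, -0.53, 0.18], [0, 0, 0]]
    - [1, [0.48, -0.53, 0.18], [0, 0, 0]]
    - [1, [0.48, -0.53, 0.18], [0, 0, 0]]
    - [1, [0.48, -0.53, 0.18], [0, 0, 0]]

```text
time_s: 1.77
position: [430.3, -51.0, 332.2]
tcp_rot: [0.984, 0.179, -0.0, -0.0]
force: [0.9, -0.6, -0.2]
gripper_width: 86.9
grasp_force: 0.0
```

>>> move_arm:
  deltas:
    - [1, [0, 0, 0], [0, 0, 0.85]]
    - [1, [0, 0, 0], [0, 0, 0.85]]
    - [1, [0, 0, 0], [0, 0, 0.85]]
    - [1, [0, 0, 0], [0, 0, 0.85]]
    - [1, [0, 0, 0], [0, 0, 0.85]]
    - [1, [0, 0, 0], [0, 0, 0.85]]
    - [1, [0, 0, 0], [0, 0, 0.85]]
    - [1, [0, 0, 0], [0, 0, 0.85]]
    - [1, [0, 0, 0], [0, 0, 0]]
    - [1, [0, 0, 0], [0, 0, 0]]

```text
time_s: 2.6
position: [430.1, -52.4, 332.5]
tcp_rot: [0.975, -0.224, -0.0, -0.0]
force: [-0.1, 0.1, 0.2]
gripper_width: 87.1
grasp_force: 0.0
```

```bash
python3 - <<'E'
from h import *
s=env.read_state();print(s['time_s'],s['position'],R.from_quat(s['tcp_rot']).as_matrix().round(3).tolist(),s['q'])
m=env.camera_model('wrist');im=env.get_image('wrist');cv2.imwrite('pics/w1.png',im);np.save('w1.npy',m)
print(np.round(m['intrinsics'],1).tolist(),np.round(m['extrinsics'],3).tolist())
E
```

```text
2.6 [430.06231357 -52.42627684 332.48107722] [[0.899, -0.437, -0.001], [-0.437, -0.899, 0.0], [-0.001, 0.0, -1.0]] [-3.03749107e-01 -1.88346388e-01  2.08003647e+00  3.44395206e-05
  1.25048172e+00  1.71921932e+00]
[[309.7, 0.0, 319.7], [0.0, 309.7, 198.5], [0.0, 0.0, 1.0]] [[-0.436, -0.866, -0.246, 497.399], [-0.9, 0.42, 0.119, -84.959], [0.001, 0.273, -0.962, 311.534], [0.0, 0.0, 0.0, 1.0]]
```

View pics/w1.png

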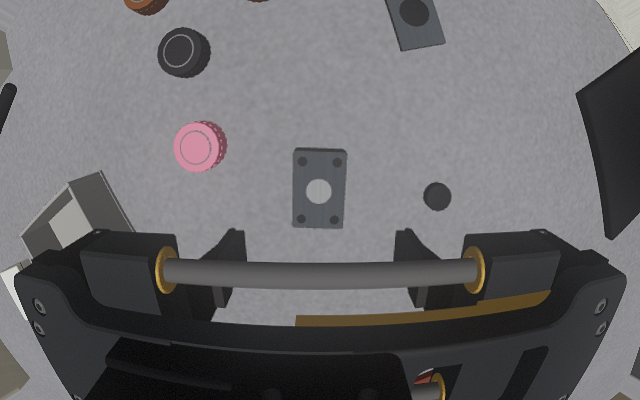

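The wrist view shows the riser's spot at (319,191), the block between the fingers and nearly aligned. The cap's ring is at (180,51) and part of the case is visible on the left.

```bash
python3 - <<'E'
from h import *
m=np.load('w1.npy',allow_pickle=True).item();im=cv2.imread('pics/w1.png')
g=cv2.cvtColor(im,cv2.COLOR_BGR2GRAY)
b=np.zeros_like(g);b[175:208,302:336]=(g[175:208,302:336]>130)
M=cv2.moments(b);p=(M['m10']/M['m00'],M['m01']/M['m00']);print(p,ray('wrist',p,30,m))
for q in[(293,149),(347,151),(344,228),(293,227)]:print(ray('wrist',q,30,m)[:2].round(1))
k=np.array([ray('wrist',q,30,m)[:2] for q in[(293,149),(347,151),(344,228),(293,227)]]);d=k[0]+k[1]-k[2]-k[3];print(np.degrees(np.arctan2(d[1],d[0])),k.mean(0))
# bolt holes
h=[(303,160),(335,162),(333,219),(302,219)]
k=np.array([ray('wrist',q,30,m)[:2] for q in h]);d=k[0]+k[1]-k[2]-k[3];print(np.degrees(np.arctan2(d[1],d[0])),k.mean(0))
print('cap',ray('wrist',(180,51),28,m))
E
```

```text
(318.2295081967213, 190.952868852459) [432.64926261 -52.23083991  30.        ]
[478.4 -48.8]
[455.2 -92.4]
[388.1 -58.6]
[410.8 -14.2]
-26.956702985937 [433.10863937 -53.50377123]
-27.37162394559125 [432.88015574 -52.34238746]
cap [616.56486388   6.67670645  28.        ]
```

>>> move_arm:
  deltas:
    - [1, [0.06, -0.02, 0.4], [0, 0, 0.15]]
    - [1, [0, 0, 0.5], [0, 0, 0]]
    - [1, [0, 0, 0.5], [0, 0, 0]]
    - [1, [0, 0, 0.5], [0, 0, 0]]
    - [1, [0, 0, 0.5], [0, 0, 0]]
    - [1, [0, 0, 0.5], [0, 0, 0]]
    - [1, [0, 0, 0.4], [0, 0, 0]]
    - [1, [0, 0, 0.25], [0, 0, 0]]
    - [1, [0, 0, 0.1], [0, 0, 0]]
    - [1, [0, 0, 0], [0, 0, 0]]
    - [1, [0, 0, 0], [0, 0, 0]]

```text
time_s: 3.57
position: [433.1, -52.9, 187.3]
tcp_rot: [0.972, -0.234, 0.0, -0.0]
force: [0.2, -0.2, -0.6]
gripper_width: 86.8
grasp_force: 0.0
```

>>> move_arm:
  deltas:
    - [0, [0, 0, 0], [0, 0, 0]]
    - [0, [0, 0, 0], [0, 0, 0]]
    - [0, [0, 0, 0], [0, 0, 0]]
    - [0, [0, 0, 0], [0, 0, 0]]
    - [0, [0, 0, 0], [0, 0, 0]]
    - [0, [0, 0, 0], [0, 0, 0]]
    - [0, [0, 0, 0], [0, 0, 0]]
    - [0, [0, 0, 0], [0, 0, 0]]
    - [0, [0, 0, 0], [0, 0, 0]]
    - [0, [0, 0, 0], [0, 0, 0]]
  grip_force: 45

```text
time_s: 4.4
position: [432.8, -52.8, 186.9]
tcp_rot: [0.972, -0.234, 0.0, -0.0]
force: [0.7, 1.1, 2.1]
gripper_width: 49.7
grasp_force: 44.9
```

Gripped at 49.7 mm. Lifting, then turning square to the world.

>>> move_arm:
  deltas:
    - [0, [0, 0, -0.2], [0, 0, 0]]
    - [0, [0, 0, -0.5], [0, 0, 0]]
    - [0, [0, 0, -0.6], [0, 0, 0]]
    - [0, [0, 0, -0.6], [0, 0, 0]]
    - [0, [0, 0, -0.6], [0, 0, 0]]
    - [0, [0, 0, -0.5], [0, 0, -0.65]]
    - [0, [0, 0, -0.3], [0, 0, -0.65]]
    - [0, [0, 0, -0.2], [0, 0, -0.65]]
    - [0, [0, 0, 0], [0, 0, -0.65]]
    - [0, [0, 0, 0], [0, 0, -0.65]]
    - [0, [0, 0, 0], [0, 0, -0.69]]
    - [0, [0, 0, 0], [0, 0, 0]]

```text
time_s: 5.4
position: [431.8, -52.6, 325.7]
tcp_rot: [1.0, 0.001, -0.001, -0.0]
force: [0.8, 0.3, -7.7]
gripper_width: 49.6
grasp_force: 44.9
```

>>> move_arm:
  deltas:
    - [0, [0.1, -0.4, 0], [0, 0, 0]]
    - [0, [0.1, -0.6, 0], [0, 0, 0]]
    - [0, [0.1, -0.7, 0], [0, 0, 0]]
    - [0, [0.1, -0.7, 0], [0, 0, 0]]
    - [0, [0.1, -0.7, 0], [0, 0, 0]]
    - [0, [0.1, -0.7, 0], [0, 0, 0]]
    - [0, [0.1, -0.7, 0], [0, 0, 0]]
    - [0, [0.1, -0.5, 0], [0, 0, 0]]
    - [0, [0, -0.3, 0], [0, 0, 0]]
    - [0, [0, 0, 0], [0, 0, 0]]
    - [0, [0, 0, 0], [0, 0, 0]]

```text
time_s: 6.32
position: [464.2, 159.3, 326.0]
tcp_rot: [1.0, -0.0, -0.001, 0.001]
force: [0.3, -0.4, -7.7]
gripper_width: 49.7
grasp_force: 44.9
```

```bash
python3 - <<'E'
from h import *
s=env.read_state();print(s['time_s'],s['position'],s['gripper_width'],s['grasp_force'],s['force'],R.from_quat(s['tcp_rot']).as_matrix().round(3).tolist())
m=env.camera_model('wrist');im=env.get_image('wrist');cv2.imwrite('pics/w2.png',im);np.save('w2.npy',m)
E
```

```text
6.3167 [464.24074581 159.26175411 325.97080639] 49.72897796036376 44.91725622676313 [ 0.28695524 -0.44084787 -7.6728085 ] [[1.0, -0.0, -0.002], [-0.0, -1.0, -0.001], [-0.002, 0.001, -1.0]]
```

View pics/w2.png

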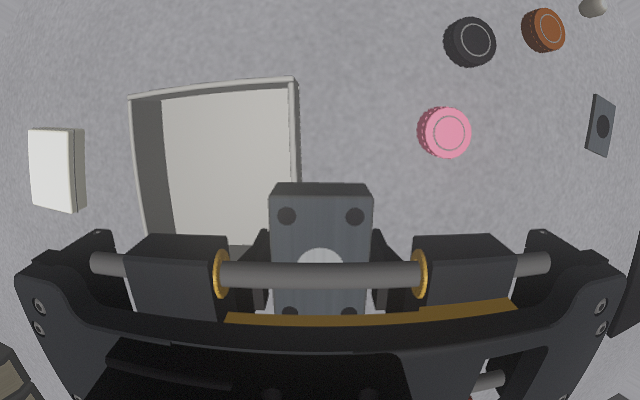

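The wrist view shows the block held and the case ahead-left, with its far rim corners at (128,97) and (298,77).

```bash
python3 - <<'E'
from h import *
m=np.load('w2.npy',allow_pickle=True).item()
print([ray('wrist',q,65,m)[:2].round(1).tolist() for q in[(128,97),(298,77),(301,182)]])
print('inner floor far corners',[ray('wrist',q,5,m)[:2].round(1).tolist() for q in[(164,100),(289,85)]])
print('top rim',[ray('top',p,65)[:2].round(1).tolist() for p in[(139,206),(227,204),(226,305),(136,305)]])
print('top floor',[ray('top',p,5)[:2].round(1).tolist() for p in[(156,210),(156,299)]])
E
```

```text
[[562.3, 325.8], [566.6, 175.4], [484.1, 173.7]]
inner floor far corners [[559.6, 320.4], [565.9, 188.1]]
top rim [[564.1, 326.1], [565.9, 175.3], [399.6, 171.9], [400.3, 320.3]]
top floor [[564.7, 326.2], [402.9, 316.6]]
```

Both cameras agree: case centre ≈ (481, 248.5), yaw ≈ +1.5°. Moving over it and descending to just above the floor.

>>> move_arm:
  deltas:
    - [0, [0.1, -0.4, 0], [0, 0, -0.2]]
    - [0, [0.1, -0.5, 0], [0, 0, 0]]
    - [0, [0.1, -0.5, 0], [0, 0, 0]]
    - [0, [0.1, -0.5, 0], [0, 0, 0]]
    - [0, [0.02, -0.33, 0], [0, 0, 0]]
    - [0, [0, 0, 0], [0, 0, 0]]
    - [0, [0, 0, 0.3], [0, 0, 0]]
    - [0, [0, 0, 0.5], [0, 0, 0]]
    - [0, [0, 0, 0.5], [0, 0, 0]]
    - [0, [0, 0, 0.3], [0, 0, 0]]
    - [0, [0, 0, 0], [0, 0, 0]]

```text
time_s: 7.28
position: [478.0, 246.9, 258.4]
tcp_rot: [1.0, 0.011, -0.004, 0.001]
force: [-1.0, -1.2, -7.7]
gripper_width: 49.7
grasp_force: 44.9
```

>>> move_arm:
  deltas:
    - [0, [0, 0, 0.3], [0, 0, 0]]
    - [0, [0, 0, 0.3], [0, 0, 0]]
    - [0, [0, 0, 0.3], [0, 0, 0]]
    - [0, [0, 0, 0.25], [0, 0, 0]]
    - [0, [0, 0, 0.2], [0, 0, 0]]
    - [0, [0, 0, 0.15], [0, 0, 0]]
    - [0, [0, 0, 0.1], [0, 0, 0]]
    - [0, [0, 0, 0], [0, 0, 0]]
    - [0, [0, 0, 0], [0, 0, 0]]

```text
time_s: 8.03
position: [480.0, 248.7, 198.8]
tcp_rot: [1.0, 0.012, -0.0, 0.0]
force: [1.0, 0.4, -7.2]
gripper_width: 49.8
grasp_force: 44.9
```

>>> move_arm:
  deltas:
    - [0, [0, 0, 0.05], [0, 0, 0]]
    - [0, [0, 0, 0.04], [0, 0, 0]]
    - [0, [0, 0, 0.04], [0, 0, 0]]
    - [0, [0, 0, 0.03], [0, 0, 0]]
    - [0, [0, 0, 0], [0, 0, 0]]
    - [0, [0, 0, 0], [0, 0, 0]]
    - [0, [0, 0, 0], [0, 0, 0]]

```text
time_s: 8.62
position: [479.9, 248.7, 192.4]
tcp_rot: [1.0, 0.012, 0.0, -0.0]
force: [0.5, 0.2, -7.9]
gripper_width: 49.4
grasp_force: 44.9
```

>>> move_arm:
  deltas:
    - [0, [0, 0, 0.02], [0, 0, 0]]
    - [0, [0, 0, 0.01], [0, 0, 0]]
    - [0, [0, 0, 0], [0, 0, 0]]
    - [0, [0, 0, 0], [0, 0, 0]]
    - [0, [0, 0, 0], [0, 0, 0]]

```text
time_s: 9.03
position: [480.1, 248.7, 191.9]
tcp_rot: [1.0, 0.012, 0.0, -0.0]
force: [-4.1, -1.9, 4.1]
gripper_width: 49.5
grasp_force: 44.9
```

Floor contact. Releasing slowly and rising.

>>> move_arm:
  deltas:
    - [0.7, [0, 0, 0], [0, 0, 0]]
    - [0.8, [0, 0, 0], [0, 0, 0]]
    - [0.8, [0, 0, 0], [0, 0, 0]]
    - [0.8, [0, 0, 0], [0, 0, 0]]
    - [0.8, [0, 0, 0], [0, 0, 0]]
    - [0.8, [0, 0, 0], [0, 0, 0]]
    - [0.8, [0, 0, 0], [0, 0, 0]]
    - [0.8, [0, 0, 0], [0, 0, 0]]

```text
time_s: 9.7
position: [479.9, 248.7, 191.1]
tcp_rot: [1.0, 0.012, 0.0, -0.0]
force: [-0.1, 0.3, -0.1]
gripper_width: 69.6
grasp_force: 0.0
```

>>> move_arm:
  deltas:
    - [0.8, [0, 0, -0.2], [0, 0, 0]]
    - [0.8, [0, 0, -0.4], [0, 0, 0]]
    - [0.8, [0, 0, -0.5], [0, 0, 0]]
    - [0.8, [0, 0, -0.7], [0, 0, 0]]
    - [1, [0, 0, -0.7], [0, 0, 0]]
    - [1, [0, 0, -0.6], [0, 0, 0]]
    - [1, [0, 0, -0.4], [0, 0, 0]]
    - [1, [-0.4, 0, -0.1], [0, 0, 0]]
    - [1, [-0.6, 0, 0], [0, 0, 0]]
    - [1, [-0.4, 0, 0], [0, 0, 0]]
    - [1, [0, 0, 0], [0, 0, 0]]
    - [1, [0, 0, 0], [0, 0, 0]]

```text
time_s: 10.7
position: [423.6, 247.4, 335.9]
tcp_rot: [1.0, 0.012, 0.001, -0.0]
force: [0.6, 0.2, -0.7]
gripper_width: 86.7
grasp_force: 0.0
```

```bash
python3 - <<'E'
from h import *
s=env.read_state();print(s['time_s'],s['position'],R.from_quat(s['tcp_rot']).as_matrix().round(3).tolist())
m=env.camera_model('wrist');im=env.get_image('wrist');cv2.imwrite('pics/w3.png',im);np.save('w3.npy',m)
E
```

```text
10.7 [423.6398955  247.40048895 335.89159763] [[1.0, 0.024, 0.001], [0.024, -1.0, 0.0], [0.001, -0.0, -1.0]]
```

View pics/w3.png

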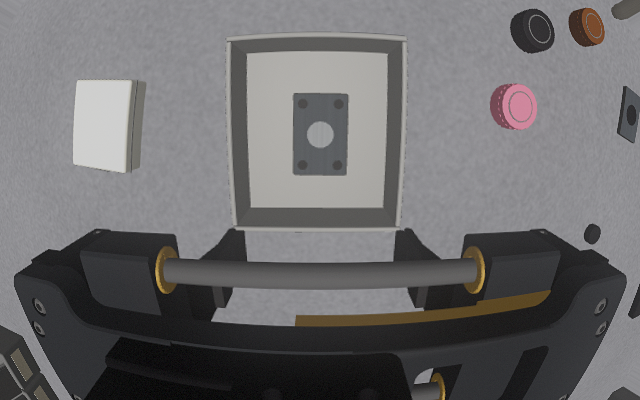

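The riser lies flat in the middle of the case, spot at (320,134). Next, the cap.

>>> move_arm:
  deltas:
    - [1, [0.3, 0.5, 0], [0, 0, 0]]
    - [1, [0.35, 0.7, 0], [0, 0, 0]]
    - [1, [0.35, 0.7, 0], [0, 0, 0]]
    - [1, [0.35, 0.7, 0], [0, 0, 0]]
    - [1, [0.35, 0.7, 0], [0, 0, 0]]
    - [1, [0.35, 0.7, 0], [0, 0, 0]]
    - [1, [0.35, 0.7, 0], [0, 0, 0]]
    - [1, [0.35, 0.7, 0], [0, 0, 0]]
    - [1, [0.3, 0.5, 0], [0, 0, 0]]
    - [1, [0.2, 0.2, 0], [0, 0, 0]]
    - [1, [0, 0, 0], [0, 0, 0]]
    - [1, [0, 0, 0], [0, 0, 0]]

```text
time_s: 11.75
position: [560.1, 6.2, 334.8]
tcp_rot: [1.0, 0.011, -0.0, -0.0]
force: [0.0, 0.5, 0.1]
gripper_width: 87.2
grasp_force: 0.0
```

```bash
python3 - <<'E'
from h import *
m=np.load('w3.npy',allow_pickle=True).item()
print('riser',ray('wrist',(320,134),35,m))
s=env.read_state();print(s['time_s'],s['position'])
m=env.camera_model('wrist');im=env.get_image('wrist');cv2.imwrite('pics/w4.png',im);np.save('w4.npy',m)
E
```

```text
riser [479.80641453 248.54511309  35.        ]
11.75 [560.09734744   6.21269644 334.84666636]
```

View pics/w4.png

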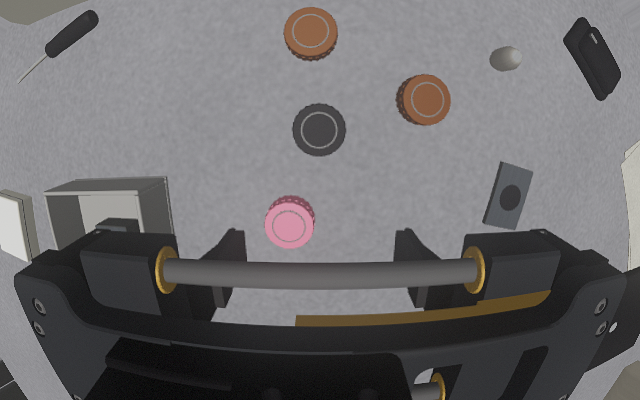

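The black cap's ring is at (319.5,130.5), with the pink cap at (289,225), the brown ones at (311,31) and (427,99), and free space on both sides for the fingers.

```bash
python3 - <<'E'
from h import *
m=np.load('w4.npy',allow_pickle=True).item()
c=ray('wrist',(319.3,130.5),28,m);print(c)
s=env.read_state();T=R.from_quat(s['tcp_rot']).as_matrix()
t=np.array([c[0],c[1],18+164.]);print((T.T@(t-s['position'])/40).round(3))
E
```

```text
[618.48942141   7.95791289  28.        ]
[1.475 0.01  3.818]
```

>>> move_arm:
  deltas:
    - [1, [0.4, 0, 0], [0, 0, 0]]
    - [1, [0.5, 0.01, 0], [0, 0, 0]]
    - [1, [0.4, 0, 0.1], [0, 0, 0]]
    - [1, [0.17, 0, 0.3], [0, 0, 0]]
    - [1, [0, 0, 0.5], [0, 0, 0]]
    - [1, [0, 0, 0.6], [0, 0, 0]]
    - [1, [0, 0, 0.6], [0, 0, 0]]
    - [1, [0, 0, 0.6], [0, 0, 0]]
    - [1, [0, 0, 0.5], [0, 0, 0]]
    - [1, [0, 0, 0.35], [0, 0, 0]]
    - [1, [0, 0, 0.19], [0, 0, 0]]
    - [1, [0, 0, 0], [0, 0, 0]]

```text
time_s: 12.8
position: [617.8, 8.4, 184.3]
tcp_rot: [1.0, 0.012, -0.001, -0.0]
force: [-0.5, -0.5, 0.7]
gripper_width: 86.8
grasp_force: 0.0
```

>>> move_arm:
  deltas:
    - [0.7, [0, 0, 0], [0, 0, 0]]
    - [0.6, [0, 0, 0], [0, 0, 0]]
    - [0.4, [0, 0, 0], [0, 0, 0]]
    - [0.4, [0, 0, 0], [0, 0, 0]]
    - [0.4, [0, 0, 0], [0, 0, 0]]
    - [0.4, [0, 0, 0], [0, 0, 0]]
    - [0, [0, 0, 0], [0, 0, 0]]
    - [0, [0, 0, 0], [0, 0, 0]]
    - [0, [0, 0, 0], [0, 0, 0]]
    - [0, [0, 0, 0], [0, 0, 0]]
  grip_force: 12

```text
time_s: 13.63
position: [618.5, 7.4, 185.8]
tcp_rot: [1.0, 0.012, 0.0, 0.0]
force: [-0.4, -0.2, 2.4]
gripper_width: 49.5
grasp_force: 12.0
```

>>> move_arm:
  deltas:
    - [0, [0, 0, -0.2], [0, 0, 0]]
    - [0, [0, 0, -0.4], [0, 0, 0]]
    - [0, [0, 0, -0.6], [0, 0, 0]]
    - [0, [0, 0, -0.7], [0, 0, 0]]
    - [0, [0, 0, -0.7], [0, 0, 0]]
    - [0, [0, 0, -0.6], [0, 0, 0]]
    - [0, [0, 0, -0.4], [0, 0, 0]]
    - [0, [0, 0, -0.15], [0, 0, 0]]
    - [0, [0, 0, 0], [0, 0, 0]]

```text
time_s: 14.38
position: [619.0, 7.4, 337.8]
tcp_rot: [1.0, 0.012, 0.002, 0.0]
force: [0.2, -1.1, -0.1]
gripper_width: 49.1
grasp_force: 12.0
```

>>> move_arm:
  deltas:
    - [0, [-0.2, -0.35, 0], [0, 0, 0]]
    - [0, [-0.35, -0.65, 0], [0, 0, 0]]
    - [0, [-0.4, -0.72, 0], [0, 0, 0]]
    - [0, [-0.4, -0.72, 0], [0, 0, 0]]
    - [0, [-0.4, -0.72, 0], [0, 0, 0]]
    - [0, [-0.4, -0.72, 0], [0, 0, 0]]
    - [0, [-0.4, -0.72, 0], [0, 0, 0]]
    - [0, [-0.35, -0.65, 0], [0, 0, 0]]
    - [0, [-0.25, -0.5, 0], [0, 0, 0]]
    - [0, [-0.17, -0.36, 0], [0, 0, 0]]
    - [0, [0, 0, 0], [0, 0, 0]]
    - [0, [0, 0, 0], [0, 0, 0]]

```text
time_s: 15.38
position: [478.5, 249.3, 333.7]
tcp_rot: [1.0, 0.013, -0.002, 0.001]
force: [0.4, -0.8, -1.2]
gripper_width: 49.3
grasp_force: 12.0
```

```bash
python3 - <<'E'
from h import *
im=env.get_image('wrist');cv2.imwrite('pics/w5.png',im)
s=env.read_state();T=R.from_quat(s['tcp_rot']).as_matrix();print(s['position'],s['gripper_width'],s['grasp_force'],s['force'])
t=np.array([479.8,248.5,185.5+35]);print((T.T@(t-s['position'])/40).round(3))
E
```

```text
[479.12441998 248.64844231 334.04726743] 49.4735872343574 11.999891076320495 [ 0.46004278 -0.30225098 -0.96887866]
[2.300e-02 1.000e-03 2.839e+00]
```

View pics/w5.png

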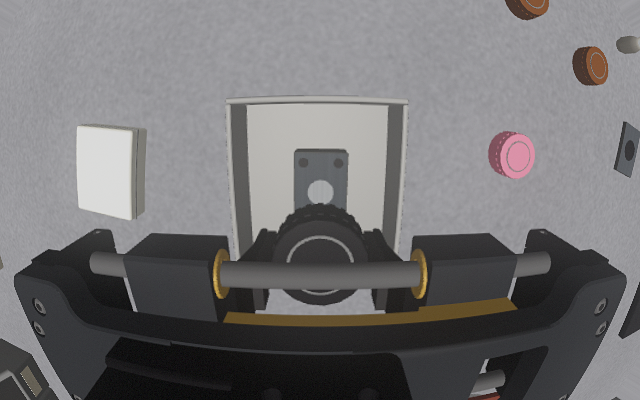

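The cap is held upright between the fingers at about (320,250), over the riser. Lowering.

>>> move_arm:
  deltas:
    - [0, [0.02, 0, 0.2], [0, 0, 0]]
    - [0, [0, 0, 0.4], [0, 0, 0]]
    - [0, [0, 0, 0.5], [0, 0, 0]]
    - [0, [0, 0, 0.4], [0, 0, 0]]
    - [0, [0, 0, 0.4], [0, 0, 0]]
    - [0, [0, 0, 0.3], [0, 0, 0]]
    - [0, [0, 0, 0.2], [0, 0, 0]]
    - [0, [0, 0, 0.15], [0, 0, 0]]
    - [0, [0, 0, 0.1], [0, 0, 0]]
    - [0, [0, 0, 0.08], [0, 0, 0]]
    - [0, [0, 0, 0], [0, 0, 0]]
    - [0, [0, 0, 0], [0, 0, 0]]

```text
time_s: 16.43
position: [481.0, 248.8, 226.8]
tcp_rot: [1.0, 0.012, 0.0, -0.0]
force: [0.1, -0.1, 0.1]
gripper_width: 49.6
grasp_force: 12.0
```

>>> move_arm:
  deltas:
    - [0, [0, 0, 0.04], [0, 0, 0]]
    - [0, [0, 0, 0.04], [0, 0, 0]]
    - [0, [0, 0, 0.03], [0, 0, 0]]
    - [0, [0, 0, 0.02], [0, 0, 0]]
    - [0, [0, 0, 0], [0, 0, 0]]
    - [0, [0, 0, 0], [0, 0, 0]]

```text
time_s: 16.93
position: [480.7, 248.7, 221.1]
tcp_rot: [1.0, 0.012, -0.0, 0.0]
force: [0.2, -0.2, -0.4]
gripper_width: 49.3
grasp_force: 12.0
```

>>> move_arm:
  deltas:
    - [0, [0, 0, 0.02], [0, 0, 0]]
    - [0, [0, 0, 0], [0, 0, 0]]
    - [0, [0, 0, 0], [0, 0, 0]]
    - [0, [0, 0, 0], [0, 0, 0]]

```text
time_s: 17.27
position: [480.8, 248.7, 220.8]
tcp_rot: [1.0, 0.012, 0.0, -0.0]
force: [-1.4, -0.6, 5.3]
gripper_width: 49.2
grasp_force: 12.0
```

Contact (5 N). Releasing and retreating upward.

>>> move_arm:
  deltas:
    - [0.65, [0, 0, 0], [0, 0, 0]]
    - [0.7, [0, 0, 0], [0, 0, 0]]
    - [0.8, [0, 0, 0], [0, 0, 0]]
    - [0.8, [0, 0, 0], [0, 0, 0]]
    - [0.8, [0, 0, 0], [0, 0, 0]]
    - [0.8, [0, 0, 0], [0, 0, 0]]
    - [0.8, [0, 0, 0], [0, 0, 0]]

```text
time_s: 17.85
position: [480.7, 248.7, 220.3]
tcp_rot: [1.0, 0.012, -0.0, -0.0]
force: [0.8, 0.2, 0.7]
gripper_width: 69.4
grasp_force: 0.0
```

>>> move_arm:
  deltas:
    - [0.8, [0, 0, -0.2], [0, 0, 0]]
    - [0.8, [0, 0, -0.4], [0, 0, 0]]
    - [0.8, [0, 0, -0.5], [0, 0, 0]]
    - [0.8, [0, 0, -0.7], [0, 0, 0]]
    - [0.8, [0, 0, -0.6], [0, 0, 0]]
    - [0.8, [0, 0, -0.4], [0, 0, 0]]
    - [0.8, [-0.4, 0, -0.1], [0, 0, 0]]
    - [0.8, [-0.6, 0, 0], [0, 0, 0]]
    - [0.8, [-0.4, 0, 0], [0, 0, 0]]
    - [0.8, [0, 0, 0], [0, 0, 0]]
    - [0.8, [0, 0, 0], [0, 0, 0]]
    - [0.8, [0, 0, 0], [0, 0, 0]]

```text
time_s: 18.85
position: [425.3, 247.4, 337.0]
tcp_rot: [1.0, 0.012, 0.001, -0.0]
force: [-0.4, 0.2, -0.0]
gripper_width: 69.4
grasp_force: 0.0
```

```bash
python3 - <<'E'
from h import *
m=env.camera_model('wrist');im=env.get_image('wrist');cv2.imwrite('pics/w6.png',im);np.save('w6.npy',m)
s=env.read_state();print(s['time_s'],s['position'],s['gripper_width'])
E
```

```text
18.9 [425.48828443 247.38970709 336.89477866] 70.0830089238687
```

View pics/w6.png

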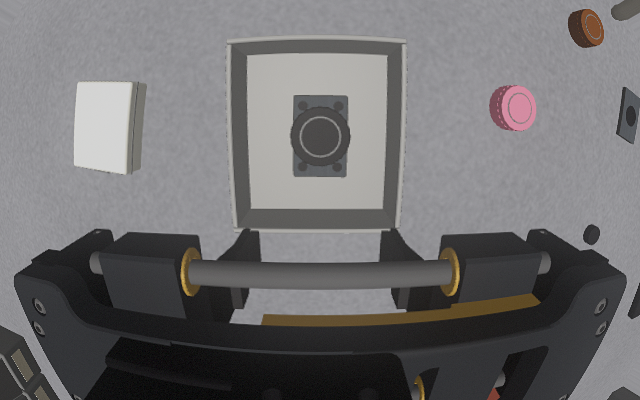

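The cap sits top up, its ring at (320,136), centred on the riser, and the gripper is clear. Handing in.

```bash
python3 -c "
from cell import env
print(env.finish_job())"
```

```text
the job is handed in; nothing more can be done
None
```

The job is handed in at about 19 s: the riser lies flat on the case floor, the cap stands top up on its middle, the shim was not touched, and `finish_job` returned no verdict.

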